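# Seat and latch the sensor junction box cover

## Robot

A 6-joint arm with a two-finger parallel gripper is mounted at the origin on the work surface. World frame = base frame: x ahead of the robot, y to its left, z up, the work surface at z = 0. Lengths are in m, angles in degrees, forces in N, time in s.
With the tool pointing down it reaches from about 0.3 to 0.75 m from the base axis. Payload 8.5 kg.
Tool frame: the origin (TCP) lies midway between the tips of the shut fingers; the grasp point (between the pads) lies 19 mm behind it; z points along the fingers, y is the line along which they close (so a half turn about z gives the same grasp; the last joint's range is limited). The gripper opens to 85 mm and grips with 20 to 120 N. Pads are 22 mm wide; open, the fingers measure 114 mm over their backs; the gripper's body (76 mm by 85 mm) begins 54 mm behind the grasp point. The pads swing forward as they close: fully open they stand 13 mm farther back than shut.
Start: joints at [65.014, 21.807, 74.336, -0, 83.858, -12.336], TCP at [0.12, 0.537, 0.231] pointing down, gripper open.
Joint ranges: [-178.18, 178.18], [-50.72, 133.34], [12.68, 142.11], [-81.47, 261.47], [9.98, 163.14], [-165.26, 165.26]. Speed limits (degrees/s): [136.94, 136.94, 180, 180, 180, 180].

## Interface

Orientations are given as a 3x3 rotation matrix whose columns are the frame's x, y, z axes.
In Python, from rig import env gives the robot as it stands. The module is installed in compiled form; this text tells all that it offers.
- The arm moves only by the tool jog_arm, never from a script. Its argument "targets" is a list of rows, each a list of 6 numbers: the shift along the tool's x, y, z in cm, then the turn, a rotation vector about the tool's x, y, z in degrees. A call has 1 to 8 rows; each row is the pose to reach, as a shift and turn from the pose commanded when the call began, along the tool's axes at that moment; what a row does not reach only later rows make up. A row lasts 1/12 s, in which the tool goes at most 41.7 mm and 7.16 degrees, less where a joint would pass 70% of its speed; a pose out of reach is approached as far as the arm can. A call with a gripper value outside its range is refused whole. "hand" is the opening, from 0 (shut) to 1 (fully open), set as the call begins (left out, the last holds). The fingers move at their own pace and stop on an object; "newtons" is the grip in N (left out, the last holds). Time passes only in rows, so rows that repeat a pose let the fingers close. It gives the time, the measured TCP pose, the force, the opening and the grip force at its end, in the units of the state.
- env.observe(): the state, without advancing time (a new reading comes with each control period).
- env.get_image(name): name is "scene" or "top"; returns a dict with "frame" (420x560x3 uint8, red, green, blue), "depth" (420x560 float32, m along the optical axis (not along the pixel's ray), 0 where there is no reading), "fovy" (degrees; the focal length in pixels is half the picture's height over the tangent of half this angle, whatever the lens; pixels are square), "cx", "cy" (the principal point, pixels), "cam_to_world" (4x4, takes a point from camera to world coordinates). Camera axes: x right, y down, z forward; pixel columns grow to the right and rows downward; lengths in m; the calibration is good to about 2 mm. A picture is of the moment at which its call begins.
- env.close_job(): hands the job in; it is judged then, once.
Trained networks look in the newest picture that a camera, given by its name, has taken for a name from the list of things; names that differ only in an ending like _2 or _b are one class to them, and where a whole thing is asked for, a point or a joint stands for the part that bears it (a point fixed in the world has none). Each returns a list of dicts, best first, with "score" (0 to 1); they miss things now and then, are a little off and sometimes report something else, mostly with a low value. They report only what shows in the picture. A call takes as long as a camera call. They do not tell look-alikes from the thing itself.
- env.regions_of(camera, target): "pixels" (420x560 bool, what is visible of it) and "point" ([row, column] in pixels, amid what is visible of it).
The state is a dict: "time_s": time; "q": joint angles; "qvel": joint speeds; "joint_efforts": joint torques, N m; "position": TCP position; "tool_rot": TCP orientation; "ft_force": force on the tool from outside, world axes, zero at the start; "wrist_torque": the same for the moment, N m; "grip_width": finger opening in m; "gripper_force": force on a finger pad.
Only numpy, scipy, OpenCV 4.12 (cv2) and the standard library are available. Lean on these libraries where they do the work, as an engineer would, in place of code of your own. Each camera call takes 0.05 s, during which the arm holds its last target. There are 200 camera calls.

## Task

The cover plate of the sensor junction box has been left askew, resting on top of the box's locating pins. Work it across until its holes drop over all four pins and it sits fully down on the box, then swing the latch right round over the cover until it stops. Do not let the cover fall off the box, and leave the specimens, the tin and the screwdriver where they are.

Things in the scene. Friction and masses are not known exactly. Their poses are not given: they have to be found in the camera images.
- junction_box: Grey open-topped rectangular box fixed to the bench, turned up to 30 degrees, 110 (x) x 160 (y) mm outside, rim 60 mm above the bench. Origin: centre of its underside at bench height; x, y along its sides, z up. A lug on its +y end (24 mm wide, reaching 38 mm out from the wall, top at 60 mm) carries the latch. Cable glands stick out 16 mm low on the -x side; flat feet at bench height.
- box_rim (a point): Centre of the box's mouth at rim height, axes as the box's. Four upright steel locating pins, 8 mm diameter with chamfered tips, stand inside at x = +-27, y = +-46 mm from here and rise 7 mm above the rim; at the start the cover hides them.
- cover: Loose flat bare-metal plate, 110 (x) x 160 (y) x 6 mm, about 260 g, same outline as the box: its edges are flush with the box's outside when seated. Four through holes, 13 mm diameter, at x = +-27, y = +-46 mm. Origin: centre of its underside; axes as the box's when seated, z up (a half turn about z makes no difference). Too wide to grasp across: push its edges.
- cover_top (a point): Centre of the cover's top face, 6 mm above its origin. At the start the cover lies level on the pin tips (top 73 mm above the bench), shifted 13 to 24 mm to the box's -y, away from the latch, up to 15 mm either way in the box's x, and turned up to 6 degrees. It slides easily and drops 7 mm once all holes meet the pins (top then at 66 mm).
- latch (a joint): Angle of the steel swing latch, rad: 0 = closed on its stop, blade along the box's -y over the cover's end; 1.57 = open, blade along the box's -x. Starts at 1.55 to 2.3. Closing turns it anticlockwise from above; light friction (1 N at the peg). Blade 62 mm long, 16 wide, 5 thick, underside 68.5 mm above the bench: it clears a seated cover by 2.5 mm but an unseated cover blocks it.
- latch_pivot (a point): Point on the latch's vertical pivot axis at the blade's underside: box frame x = 0, y = +106 mm, 68.5 mm above the bench.
- latch_peg (a point): Upright round steel peg on the latch blade for the finger, 12 mm diameter, 50 mm from the pivot, standing from 73.5 to 100.5 mm above the bench. This point lies on its axis 86.5 mm above the bench.
- core_tall: Bystander: black asphalt specimen, disc 100 mm diameter, 64 mm high; origin at the centre of its underside. Leave alone.
- core_flat: Bystander: black asphalt specimen, disc 100 mm diameter, 40 mm high; origin at the centre of its underside. Leave alone.
- tin: Bystander: open steel tin, 72 mm diameter, 85 mm high; origin at the centre of its underside. Leave alone.
- screwdriver: Bystander: black-handled screwdriver about 200 mm long lying on the bench. Leave alone.
Things that resemble listed ones, but are neither listed nor needed, are in the scene too. There is more than one size of the cover; the one meant has the size given above.

How it is judged:
By the outcome, as a careful person would: the job done as asked, in the order asked, and still so for the second after the job is handed in, with the robot touching nothing.
It also fails if it takes over 64 s, if anything falls off the work surface, if the arm or the gripper's body presses on something with over 40 N, if the wrist force passes 120 N, or if a joint passes its speed limit or range.

## Working session

There is one attempt and no reset: what is moved stays moved. The work goes in short steps, Python scripts to look and compute and a tool call to move; the robot and the scene stay as the last step left them, time stands still between calls to the robot, and variables do not carry over. Pictures are saved under pics/ and viewed, at most 10 in all, crops included, and the job is handed in when it is done.

Besides the shell and the picture viewer there is one more tool, called after "Request:" as name(argument=value, ...) on one line, values as JSON. jog_arm: Moves the arm, as the interface text tells. Its arguments: {"type":"object","properties":{"targets":{"type":"array","items":{"type":"array","items":{"type":"number"}}},"hand":{"type":"number"},"newtons":{"type":"number"}},"required":["targets"]}

```bash
mkdir -p pics; cat > h.py <<'E'
import numpy as np, cv2
from rig import env
def cloud(im):
    d=im["depth"];h,w=d.shape;f=h/2/np.tan(np.radians(im["fovy"])/2)
    v,u=np.mgrid[:h,:w]
    P=np.stack([(u-im["cx"])*d/f,(v-im["cy"])*d/f,d],-1)
    T=np.array(im["cam_to_world"]);W=P@T[:3,:3].T+T[:3,3];W[d==0]=np.nan
    return W
def save(im,n): cv2.imwrite("pics/"+n,im["frame"][:,:,::-1])
E
python3 - <<'E'
from h import *
a=env.get_image("top");save(a,"top0.png");np.savez("top0.npz",**a)
W=cloud(a)
for n in ["cover","junction_box","latch","latch_peg"]:
    for r in env.regions_of("top",n):
        m=r["pixels"];p=W[m];p=p[~np.isnan(p[:,0])]
        print(n,round(r["score"],2),r["point"],m.sum(),np.median(p,0).round(3) if len(p) else None)
b=env.get_image("scene");save(b,"sc0.png")
s=env.observe();print(s["time_s"],s["position"],s["tool_rot"])
E
```

```text
cover 0.96 [158.9, 392.4] 4775 [ 0.72  -0.274  0.007]
cover 0.85 [301.5, 236.0] 5518 [0.363 0.104 0.007]
cover 0.76 [211.9, 293.7] 3130 [ 0.571 -0.024  0.072]
cover 0.6 [264.6, 113.3] 943 [0.45  0.404 0.043]
junction_box 0.76 [202.5, 257.8] 1319 [0.598 0.061 0.05 ]
latch 0.73 [213.4, 240.9] 265 [0.574 0.105 0.073]
latch_peg 0.47 [213.5, 234.7] 192 [0.574 0.105 0.073]
0.3 [0.12042542 0.53656121 0.23112853] [[-9.75716963e-01  2.19035068e-01 -2.17730470e-04]
 [ 2.19035141e-01  9.75716889e-01 -3.99259290e-04]
 [ 1.24991511e-04 -4.37254686e-04 -9.99999897e-01]]
```

View pics/top0.png

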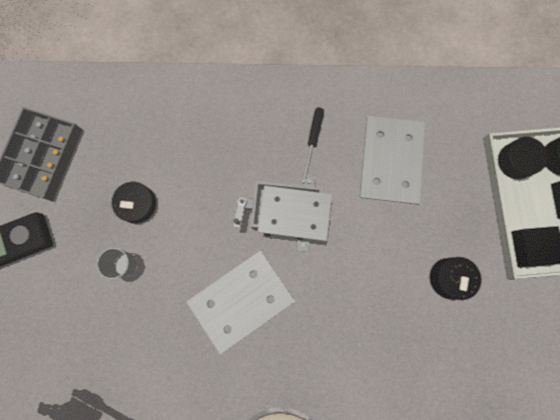

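View pics/sc0.png

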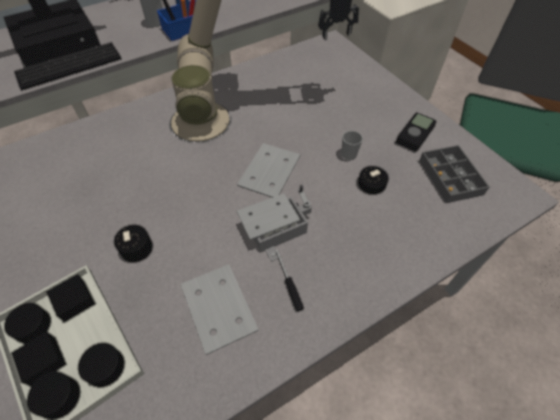

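Top view: the plate on the box is at (row 212, col 294). The two on the bench, at (159,392) and (301,236), are bigger decoys lying flat at z≈7 mm, so the one on the box (z≈72 mm) fits. The latch is at about (213,240) at the box's left end. I'll confirm with an enlarged crop and measure.

```bash
python3 - <<'E'
from h import *
a=dict(np.load("top0.npz"));W=cloud(a)
c=a["frame"][170:260,220:345,::-1];cv2.imwrite("pics/crop0.png",cv2.resize(c,None,fx=6,fy=6,interpolation=cv2.INTER_CUBIC))
sub=np.zeros(W.shape[:2],bool);sub[170:265,215:345]=1
def rect(lo,hi):
    m=sub&(W[...,2]>lo)&(W[...,2]<hi)
    n,l,st,_=cv2.connectedComponentsWithStats(m.astype(np.uint8),connectivity=4)
    for i in range(1,n):
        if st[i,4]>40:
            p=W[l==i];r=cv2.minAreaRect((p[:,:2]*1000).astype(np.float32))
            print((lo,hi),st[i],np.round(r[0],1),np.round(r[1],1),round(r[2],1),"z",np.median(p[:,2]).round(4))
rect(.067,.08);rect(.05,.066);rect(.08,.12);rect(.03,.08)
E
```

```text
(0.067, 0.08) [ 258  186   73   55 3106] [572.5 -24.7] [160.1 110.8] 83.2 z 0.0723
(0.067, 0.08) [232 197  14  31 193] [572.1 105. ] [19.2 71.8] 80.1 z 0.0728
(0.05, 0.066) [244 181  78  47 446] [623.   15.4] [ 99.  191.4] 29.4 z 0.059
(0.03, 0.08) [ 232  181   99   60 3899] [582.3   4.6] [221.8 126.8] 84.4 z 0.0719
```

View pics/crop0.png

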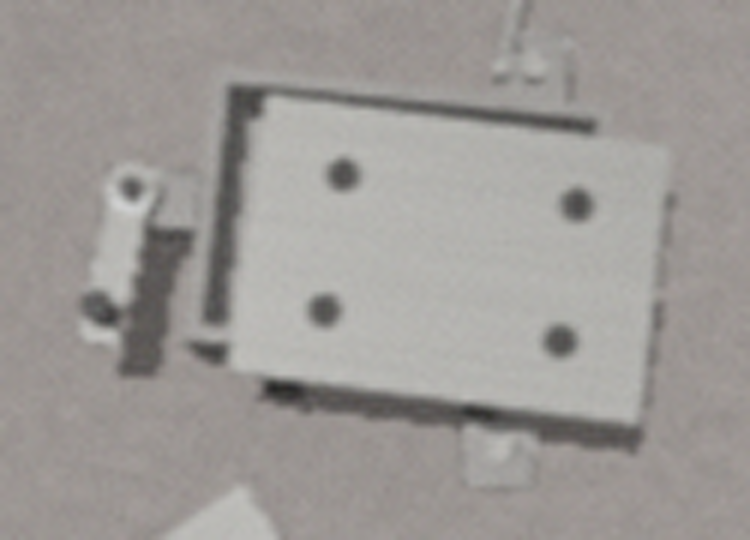

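Crop confirms it: the cover on the box shows four holes and the box's rim is exposed on its top (+x) and left (+y) sides. Latch pivot is at crop (130,187) and the peg at about (100,308). Next is fitting the box pose.

```bash
cat >> h.py <<'E'
def ray(a,uv,z):
    f=210/np.tan(np.radians(float(a["fovy"]))/2);T=np.array(a["cam_to_world"]);uv=np.atleast_2d(uv)
    d=np.c_[(uv[:,0]-a["cx"])/f,(uv[:,1]-a["cy"])/f,np.ones(len(uv))]@T[:3,:3].T
    return (T[:3,3]+d*((z-T[2,3])/d[:,2])[:,None])[:,:2]*1000
E
python3 - <<'E'
from h import *
from scipy.optimize import minimize
a=dict(np.load("top0.npz"))
print(np.array(a["cam_to_world"]).round(3))
W=cloud(a);z=W[...,2]
# rim: outer +x edge (top of picture) half pixel edges
rt=[];
for u in range(262,308):
    v=np.where(z[175:215,u]>0.04)[0]
    rt.append((u,175+v[0]-.5))
A=ray(a,rt,.060)
rl=[]
for v in range(184,226):
    k=[u for u in range(246,265) if .052<z[v,u]<.066]
    rl.append((v,k[0] if k else -1, k[-1] if k else -1))
print(rl)
p=np.polyfit(A[:,1],A[:,0],1);r=A[:,0]-np.polyval(p,A[:,1]);print("top edge slope deg",np.degrees(np.arctan(p[0])),"x at y=0",p[1],r.std())
# cover edges similarly with z>.067
def edge(pts,zz):
    return ray(a,pts,zz)
E1=[];E2=[]
for u in range(268,322):
    v=np.where((z[180:250,u]>.066)&(z[180:250,u]<.08))[0]+180
    E1.append((u,v[0]-.5));E2.append((u,v[-1]+.5))
for E in(E1,E2):
    P=edge(E,.073);p=np.polyfit(P[:,1],P[:,0],1);print("cover",np.degrees(np.arctan(p[0])),p[1],(P[:,0]-np.polyval(p,P[:,1])).std())
# hole centres by intensity
g=cv2.cvtColor(a["frame"],cv2.COLOR_RGB2GRAY).astype(float)
H=[]
for (cx,cy) in [(343,175),(576,205),(324,310),(560,341)]:
    u0,v0=220+cx/6,170+cy/6
    for _ in range(5):
        vv,uu=np.mgrid[int(v0)-4:int(v0)+6,int(u0)-4:int(u0)+6]
        w=np.clip(150-g[vv,uu],0,None)*(np.hypot(vv-v0,uu-u0)<4.5)
        u0,v0=(w*uu).sum()/w.sum(),(w*vv).sum()/w.sum()
    H.append((u0,v0))
Hw=ray(a,H,.072);print(Hw.round(1),Hw.mean(0));d=(Hw[0]+Hw[2]-Hw[1]-Hw[3])/2;print("cover yaw",np.degrees(np.arctan2(d[1],d[0]))-90,np.linalg.norm(d))
E
```

```text
[[ 1.40e-02 -9.87e-01  1.59e-01  4.25e-01]
 [-1.00e+00 -1.30e-02  3.00e-03  1.30e-02]
 [-1.00e-03 -1.59e-01 -9.87e-01  1.03e+00]
 [ 0.00e+00  0.00e+00  0.00e+00  1.00e+00]]
[(184, 255, 264), (185, 255, 257), (186, 255, 256), (187, 255, 256), (188, 255, 256), (189, 254, 256), (190, 254, 256), (191, 254, 256), (192, 254, 256), (193, 254, 256), (194, 254, 256), (195, 254, 255), (196, 254, 255), (197, 254, 255), (198, 246, 255), (199, 246, 255), (200, 246, 255), (201, 246, 255), (202, 246, 255), (203, 246, 255), (204, 246, 254), (205, 246, 254), (206, 246, 254), (207, 246, 254), (208, 246, 254), (209, 252, 254), (210, 252, 254), (211, 252, 254), (212, 252, 254), (213, 252, 254), (214, 252, 253), (215, 251, 253), (216, 251, 253), (217, 251, 253), (218, 251, 253), (219, 251, 253), (220, 251, 253), (221, 251, 253), (222, 251, 252), (223, 251, 252), (224, 250, 255), (225, 250, 257)]
top edge slope deg 5.058359150007086 x at y=0 644.1276860455652 0.6716068976911662
cover 6.803114883992297 630.5204582602614 0.6927656000356327
cover 6.630471627962803 519.2156668290297 0.7484739714007321
[[604.6  16.8]
 [593.9 -74.7]
 [551.1  23.3]
 [540.3 -68.1]] [572.4617594  -25.66908806]
cover yaw -6.726996099943378 92.10954542360051
```

```bash
python3 - <<'E'
from h import *
a=dict(np.load("top0.npz"));W=cloud(a);z=W[...,2]
L=[(255-.5,v) for v in range(185,189)]+[(253.5,v) for v in range(189,197)]+[(251.5,v) for v in range(209,215)]+[(250.5,v) for v in range(215,224)]
P=ray(a,L,.06);T=[]
for u in range(262,308):
    v=np.where(z[175:215,u]>0.04)[0];T.append((u,174.5+v[0]))
A=ray(a,T,.06)
print("left slope",np.degrees(np.arctan(np.polyfit(P[:,0],P[:,1],1)[0])))
from scipy.optimize import least_squares
def res(q):
    c,s=np.cos(q[2]),np.sin(q[2]);ex=np.array([c,s]);ey=np.array([-s,c]);
    return np.r_[(A-q[:2])@ex-55,(P-q[:2])@ey-80]
q=least_squares(res,[585,0,-.09],loss="soft_l1").x;print("box",q[:2],np.degrees(q[2]))
c,s=np.cos(q[2]),np.sin(q[2]);R=np.array([[c,-s],[s,c]])
cov=np.array([572.5,-25.2]);print("cover in box",R.T@(cov-q[:2]))
piv=ray(a,[[220+130/6,170+187/6]],.0735)[0]-q[:2];print("pivot box",R.T@piv)
for zz in(.0735,.1005): 
  d=R.T@(ray(a,[[220+100/6,170+308/6]],zz)[0]-q[:2])-[0,106];print("peg",d,np.linalg.norm(d))
print("pivot world",q[:2]+R@[0,106],"rim x edges",(R@np.array([1,0])))
# blade direction: blade region
m=(z>.067)&(z<.08);m[:,:225]=0;m[:,248:]=0;m[:190]=0;m[235:]=0
B=(W[m][:,:2]*1000-q[:2])@R;B=B-B.mean(0);print(np.linalg.svd(B)[2][0] if 0 else np.linalg.eigh(B.T@B)[1][:,1])
E
```

```text
left slope -5.087435697745309
box [588.45188129  -5.19262718] -5.0654343418736465
cover in box [-14.12306276 -21.33767987]
pivot box [ -0.36734367 104.43439263]
peg [-48.8497709    4.50454757] 49.05701851705267
peg [-52.11662022   1.4854442 ] 52.13778522002158
pivot world [597.81098006 100.39339117] rim x edges [ 0.99609451 -0.08829338]
[-0.99556788  0.09404569]
```

```bash
cat >> h.py <<'E'
from scipy.spatial.transform import Rotation as Ro
BX=np.array([588.5,-5.4]);BY=-5.07
def go(bx,by,z,yaw):
    """box-frame mm, z mm, tool-y angle in box frame deg -> row from the present pose"""
    s=env.observe();M=np.array(s["tool_rot"]);c,n=np.cos(np.radians(BY)),np.sin(np.radians(BY))
    w=np.r_[BX+np.array([[c,-n],[n,c]])@[bx,by],z]/1000
    t=np.radians(yaw+BY);y=np.array([np.cos(t),np.sin(t),0]);zz=np.array([0,0,-1.]);D=np.c_[np.cross(y,zz),y,zz]
    print(np.r_[M.T@(w-s["position"])*100,np.degrees(Ro.from_matrix(M.T@D).as_rotvec())].round(2),w.round(3))
def bpose():
    s=env.observe();c,n=np.cos(np.radians(BY)),np.sin(np.radians(BY));p=np.array(s["position"])*1000
    M=np.array(s["tool_rot"])
    print("t",round(s["time_s"],2),"tcp box",(np.array([[c,n],[-n,c]])@(p[:2]-BX)).round(1),p[2].round(1),"yaw",round(np.degrees(np.arctan2(M[1,1],M[0,1]))-BY,2),"f",np.round(s["ft_force"],1),"w",s["grip_width"],"q",np.round(s["q"],0))
E
python3 -c "
from h import *
go(-98,-21,200,90);go(-98,-21,50,90);bpose()"
```

```text
[-4.81e+01 -4.60e+01  3.13e+00 -2.00e-02 -1.00e-02 -7.58e+00] [ 0.489 -0.018  0.2  ]
[-4.811e+01 -4.599e+01  1.813e+01 -2.000e-02 -1.000e-02 -7.580e+00] [ 0.489 -0.018  0.05 ]
t 0.3 tcp box [-514.1  498.5] 231.1 yaw 82.42 f [-0.4 -0.9  0. ] w 0.08539038630632097 q [ 65.  22.  74.   0.  84. -12.]
```

Request:
jog_arm(targets=[[-48.1,-46,3,0,0,-7.58],[-48.1,-46,3,0,0,-7.58],[-48.1,-46,3,0,0,-7.58],[-48.1,-46,3,0,0,-7.58],[-48.1,-46,3,0,0,-7.58],[-48.1,-46,3,0,0,-7.58],[-48.1,-46,3,0,0,-7.58],[-48.1,-46,3,0,0,-7.58]], hand=1)

```text
time_s: 0.97
position: [0.3041, 0.2596, 0.2165]
tool_rot: [[-0.996, 0.088, 0.001], [0.088, 0.996, 0.0], [-0.001, 0.0, -1.0]]
ft_force: [1.1, 0.1, 0.0]
grip_width: 0.0857
gripper_force: 0.0
```

```bash
python3 -c "
from h import *
bpose();go(-98,-21,150,90)"
```

```text
t 0.97 tcp box [-306.7  238.8] 216.5 yaw 90.02 f [1.1 0.1 0. ] w 0.08565138960974052 q [ 23.   7.  97.   0.  75. -62.]
[-2.085e+01 -2.599e+01  6.660e+00  2.000e-02  3.000e-02  2.000e-02] [ 0.489 -0.018  0.15 ]
```

Request:
jog_arm(targets=[[-20.8,-26,3,0,0,0],[-20.8,-26,3,0,0,0],[-20.8,-26,3,0,0,0],[-20.8,-26,3,0,0,0],[-20.8,-26,3,0,0,0],[-20.8,-26,3,0,0,0],[-20.8,-26,3,0,0,0],[-20.8,-26,6.7,0,0,0]])

```text
time_s: 1.63
position: [0.4846, -0.0092, 0.1642]
tool_rot: [[-0.996, 0.09, 0.009], [0.09, 0.996, -0.003], [-0.009, -0.002, -1.0]]
ft_force: [1.6, 0.0, 0.4]
grip_width: 0.0855
gripper_force: 0.0
```

```bash
python3 -c "
from h import *
bpose();go(-98,-21,50,90)"
```

```text
t 1.63 tcp box [-103.2  -13. ] 164.2 yaw 89.91 f [1.6 0.  0.4] w 0.0854952223518905 q [ -15.   19.   91.   -0.   69. -100.]
[-0.42 -0.78 11.43 -0.11  0.51 -0.09] [ 0.489 -0.018  0.05 ]
```

Request:
jog_arm(targets=[[0,0,4,0,0,0],[0,0,7,0,0,0],[0,0,9.9,0,0,0],[0,0,9.9,0,0,0],[0,0,9.9,0,0,0],[0,0,9.9,0,0,0]])

```text
time_s: 2.13
position: [0.4819, -0.0058, 0.0639]
tool_rot: [[-0.996, 0.088, 0.002], [0.088, 0.996, -0.001], [-0.002, -0.0, -1.0]]
ft_force: [-0.4, 0.1, -0.5]
grip_width: 0.0858
gripper_force: 0.0
```

```bash
python3 -c "
from h import *
bpose();go(-70,-21,50,90)
b=env.get_image('scene');cv2.imwrite('pics/sc1.png',cv2.resize(b['frame'][150:290,190:370,::-1],None,fx=4,fy=4,interpolation=cv2.INTER_CUBIC))"
```

```text
t 2.13 tcp box [-106.2   -9.8] 63.9 yaw 90.01 f [-0.4  0.1 -0.5] w 0.08580884313612401 q [ -15.   27.   99.    0.   54. -100.]
[-3.62 -1.12  1.4  -0.02  0.13  0.01] [ 0.517 -0.02   0.05 ]
```

View pics/sc1.png

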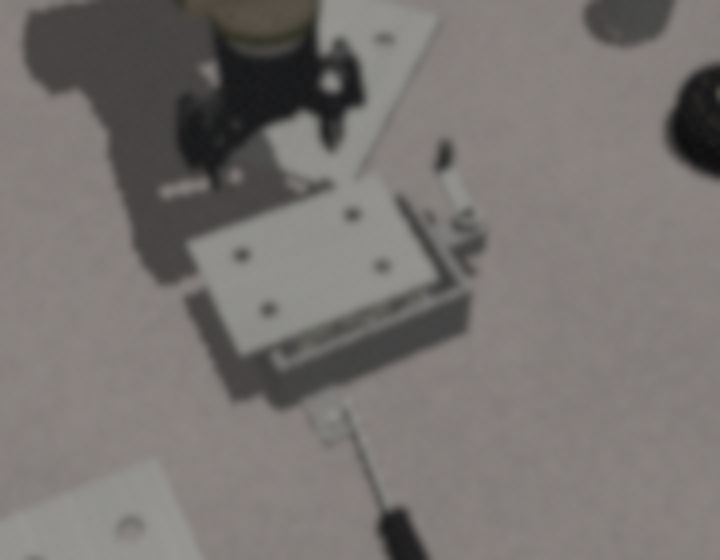

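Request:
jog_arm(targets=[[0,-1.1,1.4,0,0,0],[-1,-1.1,1.4,0,0,0],[-1.8,-1.1,1.4,0,0,0],[-2.3,-1.1,1.4,0,0,0],[-2.6,-1.1,1.4,0,0,0],[-2.9,-1.1,1.4,0,0,0],[-3.2,-1.1,1.4,0,0,0],[-3.2,-1.1,1.4,0,0,0]])

```text
time_s: 2.85
position: [0.5123, -0.0194, 0.0486]
tool_rot: [[-0.996, 0.088, 0.001], [0.088, 0.996, -0.0], [-0.001, -0.0, -1.0]]
ft_force: [0.5, 0.4, 0.4]
grip_width: 0.0854
gripper_force: 0.0
```

```bash
cat >> h.py <<'E'
def cover(zlo=.0665,zhi=.08,save=None):
    a=env.get_image("top");W=cloud(a);m=(W[...,2]>zlo)&(W[...,2]<zhi);m[:186]=0;m[260:]=0;m[:,:249]=0;m[:,345:]=0
    m=cv2.morphologyEx(m.astype(np.uint8),cv2.MORPH_OPEN,np.ones((5,5),np.uint8))
    n,l,st,_=cv2.connectedComponentsWithStats(m,connectivity=4);i=1+np.argmax(st[1:,4])
    p=W[l==i];r=cv2.minAreaRect((p[:,:2]*1000).astype(np.float32))
    c,n=np.cos(np.radians(BY)),np.sin(np.radians(BY));b=np.array([[c,n],[-n,c]])@(np.array(r[0])-BX)
    print("cover box",b.round(1),np.round(r[1],1),"yaw",round(r[2]-90-BY,2),"z",np.median(p[:,2]).round(4))
    if save: cv2.imwrite("pics/"+save,cv2.resize(a["frame"][170:260,220:345,::-1],None,fx=6,fy=6,interpolation=cv2.INTER_CUBIC))
E
python3 -c "
from h import *
bpose();cover(save='c1.png')"
```

```text
t 2.85 tcp box [-74.7 -20.6] 48.6 yaw 90.02 f [0.5 0.4 0.4] w 0.08544034803614342 q [ -15.   30.   95.    0.   55. -100.]
cover box [ 24.8 -30. ] [136.2  43.8] yaw -0.76 z 0.0723
```

View pics/c1.png

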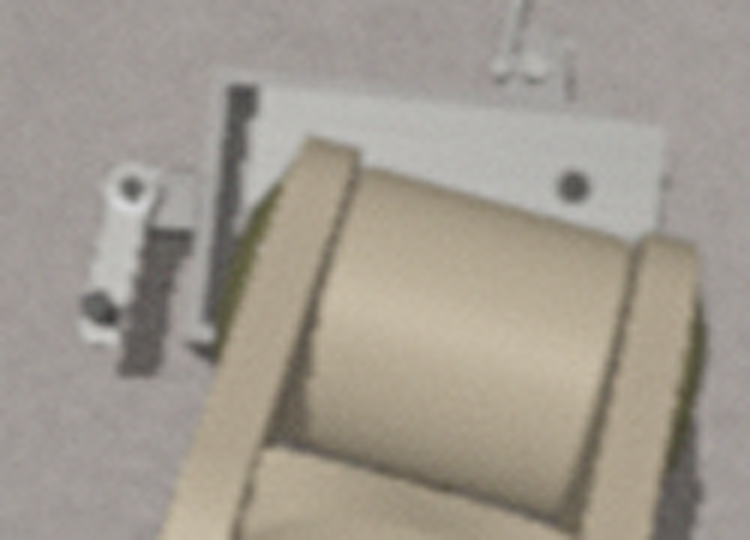

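The cover has moved about 7 mm up (+x): its right hole went from crop row 205 to 187. The arm hides the rest, so I'll measure from the visible +x edge.

```bash
cat >> h.py <<'E'
def xedge(a=None,u0=268,u1=322):
    a=a or env.get_image("top");z=cloud(a)[...,2];E=[]
    for u in range(u0,u1):
        v=np.where((z[172:215,u]>.0665)&(z[172:215,u]<.08))[0]
        if len(v): E.append((u,171.5+v[0]))
    P=ray(a,E,.073);c,n=np.cos(np.radians(BY)),np.sin(np.radians(BY));B=(P-BX)@np.array([[c,-n],[n,c]])
    p=np.polyfit(B[:,1],B[:,0],1);r=B[:,0]-np.polyval(p,B[:,1])
    print("x edge rel yaw",-np.degrees(np.arctan(p[0])).round(2),"edge x at y=-20:",np.polyval(p,-20).round(1),"std",r.std().round(2),len(E))
E
python3 -c "
from h import *
xedge(dict(np.load('top0.npz')));xedge()"
```

```text
x edge rel yaw -1.73 edge x at y=-20: 40.5 std 0.69 54
x edge rel yaw -0.07 edge x at y=-20: 46.2 std 0.73 54
```

Request:
jog_arm(targets=[[-0.3,0,0,0,0,0],[-0.5,0,0,0,0,0],[-0.7,0,0,0,0,0],[-0.87,0,0,0,0,0],[-0.87,0,0,0,0,0],[-0.87,0,0,0,0,0]])

```text
time_s: 3.45
position: [0.5209, -0.0203, 0.0484]
tool_rot: [[-0.996, 0.088, 0.001], [0.088, 0.996, -0.0], [-0.001, -0.0, -1.0]]
ft_force: [-0.7, 0.1, 0.9]
grip_width: 0.0854
gripper_force: 0.0
```

```bash
python3 -c "
from h import *
bpose();xedge();xedge()"
```

```text
t 3.45 tcp box [-66.1 -20.8] 48.4 yaw 90.0 f [-0.7  0.1  0.9] w 0.0854242813320854 q [ -15.   31.   94.    0.   55. -100.]
x edge rel yaw -0.0 edge x at y=-20: 54.7 std 0.71 54
x edge rel yaw -0.0 edge x at y=-20: 54.7 std 0.71 54
```

Request:
jog_arm(targets=[[2,0,0,0,0,0],[2,0,-4,0,0,0],[2,0,-8,0,0,0],[0,-3,-8,0,0,7],[-2,-6,-8,0,0,14],[-4,-9,-8,0,0,21],[-6.6,-10.9,-8,0,0,28],[-6.6,-10.9,-8,0,0,35]])

```text
time_s: 4.22
position: [0.5796, -0.1391, 0.1281]
tool_rot: [[-0.759, 0.651, 0.003], [0.651, 0.759, -0.002], [-0.004, 0.001, -1.0]]
ft_force: [-0.8, 0.2, 0.1]
grip_width: 0.0854
gripper_force: 0.0
```

Request:
jog_arm(targets=[[0,0,0,0,0,7],[0,0,0,0,0,14],[0,0,0,0,0,21],[0,0,0,0,0,28],[0,0,0,0,0,35],[0,0,0,0,0,42],[0,0,0,0,0,49],[0,0,0,0,0,55]])

```text
time_s: 4.88
position: [0.5766, -0.1347, 0.1284]
tool_rot: [[0.095, 0.996, 0.0], [0.996, -0.095, -0.0], [-0.0, 0.0, -1.0]]
ft_force: [-0.5, 0.2, 0.3]
grip_width: 0.0852
gripper_force: 0.0
```

Request:
jog_arm(targets=[[0,0,0,0,0,0],[0,0,0,0,0,0]])

```text
time_s: 5.05
position: [0.5766, -0.1347, 0.1284]
tool_rot: [[0.085, 0.996, 0.0], [0.996, -0.085, -0.0], [-0.0, 0.0, -1.0]]
ft_force: [0.1, 0.6, -0.0]
grip_width: 0.0853
gripper_force: 0.0
```

```bash
python3 -c "
from h import *
bpose();cover();xedge();go(0,-118,50,0)"
```

```text
t 5.05 tcp box [  -0.4 -129.8] 128.4 yaw 0.18 f [ 0.1  0.6 -0. ] w 0.08533365417480765 q [-25.  31.  77.  -0.  72. -20.]
cover box [ -4.1 -11.1] [105.6 148.2] yaw -84.14 z 0.0723
x edge rel yaw -0.0 edge x at y=-20: 54.7 std 0.71 54
[1.18 0.04 7.84 0.   0.   0.16] [ 0.578 -0.123  0.05 ]
```

Request:
jog_arm(targets=[[0.5,0,4,0,0,0],[0.5,0,7.9,0,0,0],[0.5,0,7.9,0,0,0],[1,0,7.9,0,0,0],[1.6,0,7.9,0,0,0],[2.0,0,7.9,0,0,0],[2.4,0,7.9,0,0,0],[2.8,0,7.9,0,0,0]])

```text
time_s: 5.82
position: [0.58, -0.1067, 0.0512]
tool_rot: [[0.088, 0.996, 0.003], [0.996, -0.088, -0.002], [-0.001, 0.003, -1.0]]
ft_force: [0.0, -2.5, 1.0]
grip_width: 0.0851
gripper_force: 1.2
```

Request:
jog_arm(targets=[[0.1,0,0,0,0,0],[0.2,0,0,0,0,0],[0.3,0,0,0,0,0],[0.4,0,0,0,0,0],[0.5,0,0,0,0,0],[0.6,0,0,0,0,0],[0.7,0,0,0,0,0],[0.7,0,0,0,0,0]])

```text
time_s: 6.48
position: [0.5795, -0.0992, 0.0491]
tool_rot: [[0.088, 0.996, -0.001], [0.996, -0.088, 0.001], [0.001, -0.001, -1.0]]
ft_force: [-0.2, -0.4, -0.1]
grip_width: 0.0851
gripper_force: 0.0
```

```bash
python3 -c "
from h import *
bpose();cover(.055,.08,save='c2.png');xedge()"
```

```text
t 6.48 tcp box [ -0.7 -94.3] 49.1 yaw 0.01 f [-0.2 -0.4 -0.1] w 0.0850754969541395 q [-21.  36.  82.   0.  62. -16.]
cover box [-5.4 27.3] [103.9 121.1] yaw -84.75 z 0.0653
x edge rel yaw -5.75 edge x at y=-20: 40.7 std 10.81 38
```

View pics/c2.png

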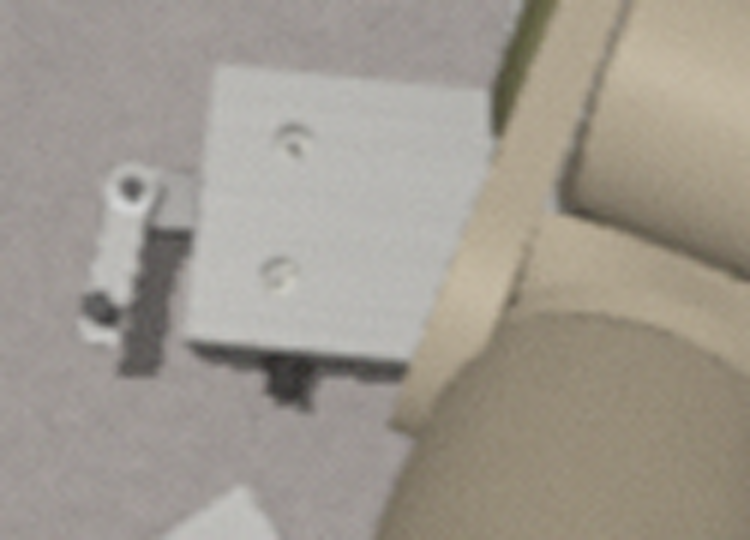

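The cover has dropped (z≈65 mm), and pins show in the holes at crop (295,140) and (280,275). Retreating, then checking the whole cover before the latch.

Request:
jog_arm(targets=[[-2,0,0,0,0,0],[-2,0,-4,0,0,0],[-2,0,-8,0,0,0],[-2,-2,-9.5,0,0,0],[2,-5,-9.5,0,0,0],[6,-5,-9.5,0,0,0],[10,-5,-9.5,0,0,0],[14,-5,-9.5,0,0,0]], hand=0)

```text
time_s: 7.25
position: [0.5415, 0.0437, 0.1448]
tool_rot: [[0.09, 0.996, 0.0], [0.996, -0.09, 0.0], [0.0, 0.0, -1.0]]
ft_force: [1.3, -0.3, 0.3]
grip_width: 0.0001
gripper_force: 0.0
```

Request:
jog_arm(targets=[[4,0,0,0,0,0],[8,0,0,0,0,0],[9.2,0,0,0,0,0],[9.2,0,0,0,0,0],[9.2,0,0,0,0,0]])

```text
time_s: 7.67
position: [0.5501, 0.1339, 0.1442]
tool_rot: [[0.087, 0.996, -0.0], [0.996, -0.087, -0.0], [-0.0, -0.0, -1.0]]
ft_force: [0.1, -0.7, -0.6]
grip_width: 0.0
gripper_force: 0.0
```

```bash
python3 -c "
from h import *
bpose();cover(.062,.08,save='c3.png')
a=env.get_image('top');W=cloud(a);z=W[...,2]
m=(z>.067)&(z<.08);m[:,:225]=0;m[:,249:]=0;m[:190]=0;m[235:]=0
c,n=np.cos(np.radians(BY)),np.sin(np.radians(BY));B=(W[m][:,:2]*1000-BX)@np.array([[c,-n],[n,c]])
print('blade',m.sum(),cv2.minAreaRect(B.astype(np.float32)))
go(-48,136,80,0)"
```

```text
t 7.67 tcp box [-50.6 135.3] 144.2 yaw 0.07 f [ 0.1 -0.7 -0.6] w 2.9184648059399994e-05 q [ 2. 28. 80. -0. 73.  7.]
cover box [-1.1 -0.1] [159.8 108.3] yaw 1.05 z 0.0654
blade 3 ((-33.04409408569336, 102.50196838378906), (4.498793601989746, 0.06719290465116501), 5.043331146240234)
[ 0.19  0.23  6.43 -0.02  0.02 -0.07] [0.553 0.134 0.08 ]
```

View pics/c3.png

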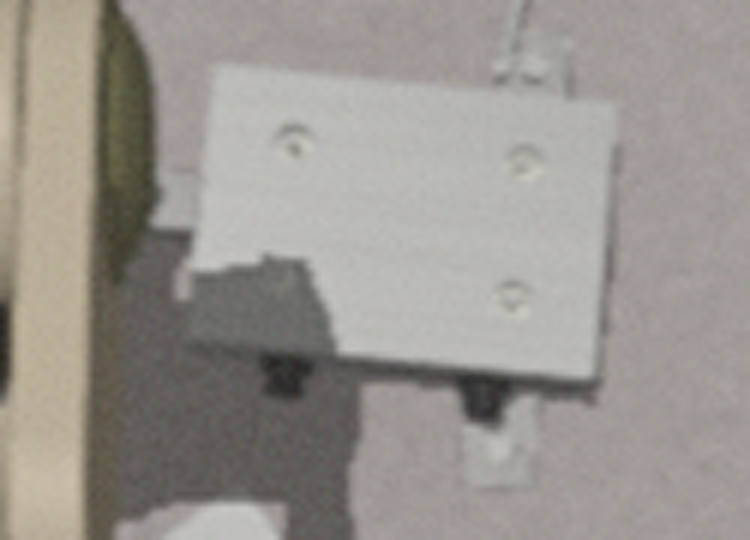

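The cover sits flush, with pins in all four holes: crop (295,140), (525,160), (515,295), and the shadowed one near (280,275). Descending behind the peg and computing the arc.

Request:
jog_arm(targets=[[0.2,0,3.2,0,0,0],[0.2,0,6.4,0,0,0],[0.2,0,6.4,0,0,0],[0.2,0,6.4,0,0,0]])

```text
time_s: 8.1
position: [0.5501, 0.1346, 0.08]
tool_rot: [[0.09, 0.996, -0.003], [0.996, -0.09, -0.0], [-0.0, -0.003, -1.0]]
ft_force: [-0.1, -0.4, 0.0]
grip_width: -0.0
gripper_force: 0.0
```

```bash
python3 -c "
from h import *
bpose()
for th in [92,85,78,71,64,57,50,43,36,29,22,15,8,0]:
    t=np.radians(th);p=np.array([0,105.5])+50*np.array([-np.sin(t),-np.cos(t)])-17*np.array([np.cos(t),-np.sin(t)])
    print(th,p.round(1),end=' ');go(p[0],p[1],80,90-th)"
```

```text
t 8.1 tcp box [-50.7 136. ] 80.0 yaw -0.1 f [-0.1 -0.4  0. ] w -8.911347394220237e-06 q [ 2. 32. 84. -0. 64.  7.]
92 [-49.4 124.2] [-1.18  0.13 -0.   -0.17  0.03  1.9 ] [0.55  0.123 0.08 ]
85 [-51.3 118.1] [-1.79 -0.06 -0.   -0.17  0.02 -5.1 ] [0.548 0.117 0.08 ]
78 [-52.4 111.7] [-2.43e+00 -1.70e-01 -0.00e+00 -1.70e-01  1.00e-02 -1.21e+01] [0.546 0.111 0.08 ]
71 [-52.8 105.3] [ -3.07  -0.21  -0.    -0.17  -0.   -19.1 ] [0.545 0.104 0.08 ]
64 [-52.4  98.9] [-3.72e+00 -1.70e-01 -0.00e+00 -1.70e-01 -1.00e-02 -2.61e+01] [0.545 0.098 0.08 ]
57 [-51.2  92.5] [-4.35e+00 -5.00e-02 -0.00e+00 -1.70e-01 -2.00e-02 -3.31e+01] [0.546 0.091 0.08 ]
50 [-49.2  86.4] [-4.96e+00  1.50e-01 -0.00e+00 -1.70e-01 -3.00e-02 -4.01e+01] [0.547 0.085 0.08 ]
43 [-46.5  80.5] [-5.55e+00  4.20e-01 -0.00e+00 -1.70e-01 -4.00e-02 -4.71e+01] [0.549 0.079 0.08 ]
36 [-43.1  75. ] [-6.10e+00  7.60e-01 -0.00e+00 -1.70e-01 -5.00e-02 -5.41e+01] [0.552 0.073 0.08 ]
29 [-39.1  70. ] [-6.60e+00  1.17e+00 -0.00e+00 -1.60e-01 -6.00e-02 -6.11e+01] [0.556 0.068 0.08 ]
22 [-34.5  65.5] [ -7.05   1.63  -0.    -0.16  -0.07 -68.1 ] [0.56  0.063 0.08 ]
15 [-29.4  61.6] [-7.44e+00  2.14e+00 -1.00e-02 -1.60e-01 -9.00e-02 -7.51e+01] [0.565 0.059 0.08 ]
8 [-23.8  58.4] [-7.76e+00  2.70e+00 -1.00e-02 -1.60e-01 -1.00e-01 -8.21e+01] [0.57  0.055 0.08 ]
0 [-17.   55.5] [-8.05e+00  3.38e+00 -1.00e-02 -1.50e-01 -1.10e-01 -9.01e+01] [0.576 0.051 0.08 ]
```

Request:
jog_arm(targets=[[-0.7,0.1,0,0,0,0],[-1.2,0.1,0,0,0,0],[-1.8,-0.1,0,0,0,-5],[-2.4,-0.2,0,0,0,-12],[-3.1,-0.2,0,0,0,-19],[-3.7,-0.2,0,0,0,-26],[-4.35,-0.05,0,0,0,-33],[-4.95,0.15,0,0,0,-40]])

```text
time_s: 8.77
position: [0.5478, 0.0854, 0.082]
tool_rot: [[-0.577, 0.817, 0.002], [0.817, 0.577, -0.0], [-0.001, 0.001, -1.0]]
ft_force: [-0.8, 0.9, 0.3]
grip_width: 0.0
gripper_force: 0.6
```

Request:
jog_arm(targets=[[0,0,0,0,0,0],[0,0,0,0,0,0]])

```text
time_s: 8.93
position: [0.5481, 0.0858, 0.0816]
tool_rot: [[-0.569, 0.823, 0.002], [0.823, 0.569, -0.0], [-0.001, 0.002, -1.0]]
ft_force: [-0.4, 0.2, -0.1]
grip_width: 0.0003
gripper_force: 0.0
```

```bash
python3 -c "
from h import *
bpose();cover(.062,.07,save='c4.png')
for th in [43,36,29,22,15,8,2,0,-4]:
    t=np.radians(th);p=np.array([0,105.5])+50*np.array([-np.sin(t),-np.cos(t)])-17*np.array([np.cos(t),-np.sin(t)])
    print(th,p.round(1),end=' ');go(p[0],p[1],80,90-th)"
```

```text
t 8.93 tcp box [-48.3  87.2] 81.6 yaw 39.73 f [-0.4  0.2 -0.1] w 0.00032944943368648077 q [ -3.  31.  86.  -0.  63. -38.]
cover box [ -1.1 -28.5] [103.2 109. ] yaw 1.07 z 0.0653
43 [-46.5  80.5] [-0.66 -0.3   0.13  0.08  0.07 -7.26] [0.549 0.079 0.08 ]
36 [-43.1  75. ] [ -1.3   -0.39   0.13   0.07   0.07 -14.26] [0.552 0.073 0.08 ]
29 [-39.1  70. ] [ -1.95  -0.4    0.14   0.07   0.08 -21.26] [0.556 0.068 0.08 ]
22 [-34.5  65.5] [ -2.59  -0.34   0.14   0.06   0.08 -28.26] [0.56  0.063 0.08 ]
15 [-29.4  61.6] [ -3.22  -0.19   0.14   0.06   0.09 -35.26] [0.565 0.059 0.08 ]
8 [-23.8  58.4] [-3.820e+00  3.000e-02  1.400e-01  5.000e-02  9.000e-02 -4.226e+01] [0.57  0.055 0.08 ]
2 [-18.7  56.1] [ -4.32   0.28   0.14   0.05   0.09 -48.26] [0.575 0.052 0.08 ]
0 [-17.   55.5] [-4.480e+00  3.700e-01  1.400e-01  5.000e-02  9.000e-02 -5.026e+01] [0.576 0.051 0.08 ]
-4 [-13.5  54.4] [-4.780e+00  5.700e-01  1.400e-01  4.000e-02  1.000e-01 -5.426e+01] [0.58 0.05 0.08]
```

View pics/c4.png

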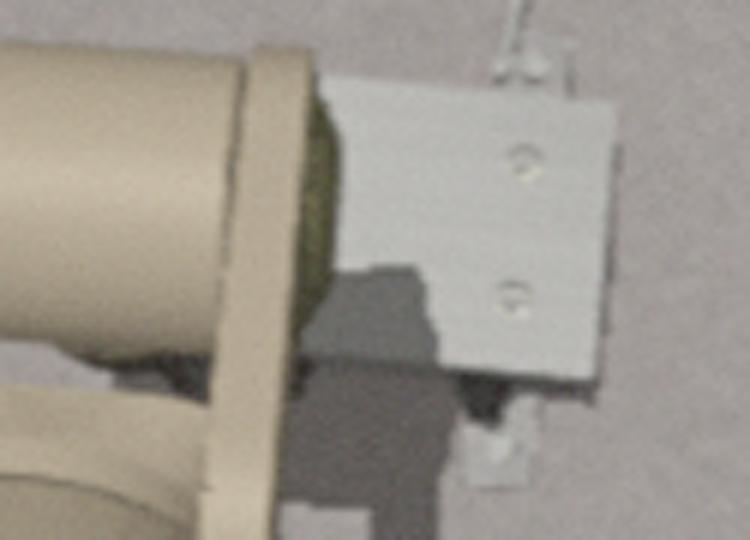

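The gripper hides the latch here, but the cover is unmoved (pins still at (525,160) and (515,295)). Finishing the arc.

Request:
jog_arm(targets=[[-0.65,-0.3,0,0,0,-7],[-1.3,-0.4,0,0,0,-14],[-1.95,-0.4,0,0,0,-21],[-2.6,-0.35,0,0,0,-28],[-3.2,-0.2,0,0,0,-35],[-3.8,0,0,0,0,-42],[-4.3,0.3,0,0,0,-48],[-4.5,0.35,0,0,0,-50]])

```text
time_s: 9.65
position: [0.5767, 0.0514, 0.0808]
tool_rot: [[-0.996, 0.086, 0.001], [0.086, 0.996, -0.0], [-0.001, 0.0, -1.0]]
ft_force: [-2.4, 1.1, 0.1]
grip_width: 0.0001
gripper_force: 1.5
```

Request:
jog_arm(targets=[[-0.1,0,0,0,0,0],[-0.2,0,0,0,0,0],[-0.3,0,0,0,0,0],[-0.3,0,0,0,0,0]])

```text
time_s: 9.98
position: [0.577, 0.0515, 0.0806]
tool_rot: [[-0.996, 0.092, -0.005], [0.092, 0.996, -0.0], [0.005, -0.001, -1.0]]
ft_force: [-11.4, -0.4, 6.7]
grip_width: -0.0003
gripper_force: 5.4
```

```bash
python3 -c "
from h import *
bpose()"
```

```text
t 9.98 tcp box [-16.5  55.7] 80.6 yaw 89.81 f [-11.4  -0.4   6.7] w -0.0002680220159253177 q [ -7.  33.  82.  -0.  65. -91.]
```

The latch is against its stop: 11 N and no further travel. Backing off and checking.

Request:
jog_arm(targets=[[0.6,0,0,0,0,0],[2,0,0,0,0,0],[2,0,-4,0,0,0],[2,0,-8,0,0,0],[6,0,-11,0,0,0],[10,3,-12,0,0,0],[14,6,-12,0,0,0],[16,8,-12,0,0,0]])

```text
time_s: 10.65
position: [0.4325, 0.1383, 0.2013]
tool_rot: [[-0.996, 0.093, 0.003], [0.093, 0.996, 0.0], [-0.003, 0.0, -1.0]]
ft_force: [1.0, 2.3, -0.4]
grip_width: -0.0002
gripper_force: 0.0
```

Request:
jog_arm(targets=[[1,3,0,0,0,0],[2,6,0,0,0,0],[2,9,0,0,0,0],[2,9,0,0,0,0],[2,9,0,0,0,0]])

```text
time_s: 11.07
position: [0.4216, 0.2304, 0.2002]
tool_rot: [[-0.996, 0.088, 0.001], [0.088, 0.996, 0.0], [-0.001, 0.0, -1.0]]
ft_force: [0.9, -0.5, -0.6]
grip_width: -0.0001
gripper_force: 0.0
```

```bash
python3 -c "
from h import *
bpose();cover(.062,.0695,save='c5.png')
a=env.get_image('top');W=cloud(a);z=W[...,2]
c,n=np.cos(np.radians(BY)),np.sin(np.radians(BY));B=(W[...,:2]*1000-BX)@np.array([[c,-n],[n,c]])
m=(z>.0695)&(z<.08)&(abs(B[...,0])<80)&(B[...,1]<125)&(B[...,1]>-90)
print('blade',m.sum(),cv2.minAreaRect(B[m].astype(np.float32)))"
```

```text
t 11.07 tcp box [-187.1  220.1] 200.2 yaw 90.02 f [ 0.9 -0.5 -0.6] w -0.00011271922410435987 q [ 15.  16.  88.  -0.  75. -70.]
cover box [-1. -1.] [158.1 109.2] yaw 0.35 z 0.0653
blade 206 ((-2.132007598876953, 17.844650268554688), (95.17228698730469, 194.6234893798828), 5.7259416580200195)
```

View pics/c5.png

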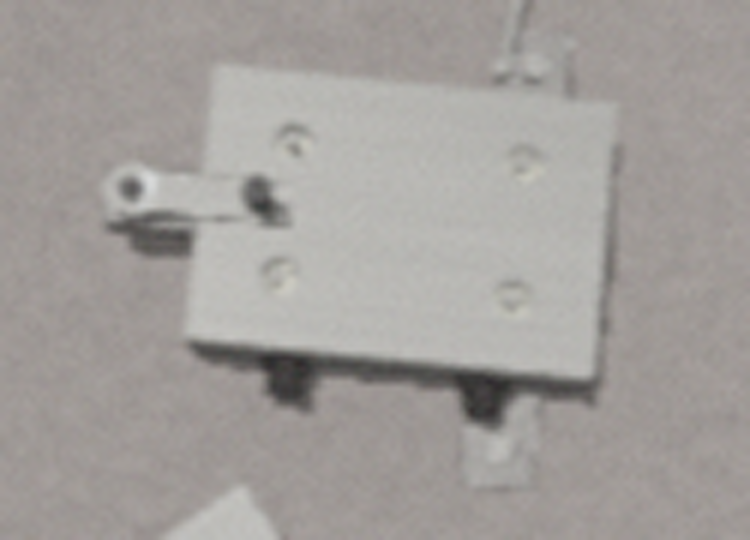

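The cover is seated with pins in all four holes. The blade runs from (130,187) over the cover to the peg at (260,195), along the box's -y. Handing in.

```bash
python3 -c "
from h import *
print(env.close_job())"
```

```text
the job is handed in; nothing more can be done
None
```

The cover is seated on all four pins, the latch is closed on its stop, and the job is handed in at about 11 s; the arm was kept clear of the specimens, tin and screwdriver.

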